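# Check a sleeve on the leaning gauge pin and sort it

## Task

Check the steel sleeve that stands on the round rubber pad: slide it down the leaning gauge pin as far as it will go, then take it off again. If it went fully home against the gauge's face, stand it upright in the square tray; if it stopped part-way, stand it upright in the round dish. Set it down rather than dropping it, and leave the other sleeve on its square plate and everything else where it is.

Things in the scene. Friction and masses are not known exactly. Their poses are not given: they have to be found in the camera images.
- sleeve_1: plain steel sleeve standing upright, 34 outer diameter, 50 tall, 0.2 kg; origin at the centre of its lower end, z along its axis, up. Bore 18.5 from below, top closed but for a 7 mm hole. The two sleeves look alike; one bore is 43 deep, the other has a step 18 up: trying tells which. Either may be the one on the round pad, to be checked; the other stays on the square plate
- sleeve_2: plain steel sleeve standing upright, 34 outer diameter, 50 tall, 0.2 kg; origin at the centre of its lower end, z along its axis, up. Bore 18.5 from below, top closed but for a 7 mm hole. The two sleeves look alike; one bore is 43 deep, the other has a step 18 up: trying tells which. Either may be the one on the round pad, to be checked; the other stays on the square plate
- pin: fixed steel gauge pin, 16 diameter, 38 long, last 6 mm tapering to an 8 mm flat tip, square on the 70 x 70 sloping face of a grey block, leaning 23 degrees roughly towards the robot. Origin at its foot, mid-face, 75 above the table; z along the pin to its tip; y level. A good sleeve goes down until its lower end meets the face (origins coincide); a stepped one stops about 20 short
- pad: fixed round rubber pad, 60 diameter, 4 thick, on which the sleeve to be checked stands; origin at the centre of its underside
- plate: fixed square aluminium plate, 60 x 60, 4 thick, on which the other sleeve stands; origin at the centre of its underside
- tray: fixed square white tray for sleeves that go fully home, 124 x 124 outside, rim 18 high, walls 4, floor 4 thick; origin at the centre of its underside
- dish: fixed round white dish for sleeves that stop part-way, floor 120 diameter and 4 thick, rim 126 diameter and 18 high, wall 4; origin at the centre of its underside
- brush: bystander: small cleaning brush lying down, 140 mm long; origin at the middle of its underside
- brass_weight: bystander: small knobbed brass weight, 26 mm diameter, 33 mm tall; origin at the middle of its underside
- caliper: bystander: calliper lying flat, 150 mm long; origin at the middle of its underside
- chrome_weight: bystander: bright steel cylinder weight, 56 mm diameter, 60 mm tall; origin at the middle of its underside
- bottle: bystander: white plastic bottle, 52 mm diameter, 130 mm tall; origin at the middle of its underside
- screwdriver: bystander: screwdriver lying down, 170 mm long; origin at the middle of its underside
- jar: bystander: glass jar with steel lid, 60 mm diameter, 60 mm tall; origin at the middle of its underside
Things that resemble listed ones, but are neither listed nor needed, are in the scene too. What is shaped like the tray but green or turquoise is not meant.

How it is judged:
On the way:
1. the sleeve from the round pad is on the gauge pin as far as it goes (a good one down to the face, a stepped one to its step), the other still on the square plate ((((horizontal distance between sleeve_2 and plate below 0.02 m and height (world z) of sleeve_2 below 0.01 m and angle between sleeve_2's own z axis and vertical below 0.15 rad) and z of sleeve_1 in the frame of pin between -0.004 and 0.005 m and x of sleeve_1 in the frame of pin between -0.006 and 0.006 m and y of sleeve_1 in the frame of pin between -0.006 and 0.006 m and angle between the z axis of sleeve_1 and the z axis of pin, either way round below 0.15 rad) or ((horizontal distance between sleeve_1 and plate below 0.02 m and height (world z) of sleeve_1 below 0.01 m and angle between sleeve_1's own z axis and vertical below 0.15 rad) and z of sleeve_2 in the frame of pin between -0.004 and 0.0235 m and x of sleeve_2 in the frame of pin between -0.006 and 0.006 m and y of sleeve_2 in the frame of pin between -0.006 and 0.006 m and angle between the z axis of sleeve_2 and the z axis of pin, either way round below 0.15 rad))), for 0.2 s.
At the end, for the whole second after the job is handed in: The checked sleeve stands upright (0.15 rad) and at rest on the floor of the square tray if it went fully home (45 mm of centre along each side), else of the round dish (45 mm of centre). The other stands upright on the square plate, within 20 mm of its centre ((((horizontal distance between sleeve_2 and plate below 0.02 m and height (world z) of sleeve_2 below 0.01 m and angle between sleeve_2's own z axis and vertical below 0.15 rad) and height (world z) of sleeve_1 below 0.01 m and linear speed of sleeve_1 below 0.03 m/s and angle between sleeve_1's own z axis and vertical below 0.15 rad and x of sleeve_1 in the frame of tray between -0.045 and 0.045 m and y of sleeve_1 in the frame of tray between -0.045 and 0.045 m) or ((horizontal distance between sleeve_1 and plate below 0.02 m and height (world z) of sleeve_1 below 0.01 m and angle between sleeve_1's own z axis and vertical below 0.15 rad) and height (world z) of sleeve_2 below 0.01 m and linear speed of sleeve_2 below 0.03 m/s and angle between sleeve_2's own z axis and vertical below 0.15 rad and horizontal distance between sleeve_2 and dish below 0.045 m))); the robot touches nothing.
It fails at once if a sleeve is dropped (over 0.6 m/s while no finger touches it) ((linear speed of sleeve_1 above 0.6 m/s and contact force between the fingers and sleeve_1 below 0.05 N) or (linear speed of sleeve_2 above 0.6 m/s and contact force between the fingers and sleeve_2 below 0.05 N)).
It fails at once if a bystander is moved by more than 30 mm (distance of any of brush, brass_weight, caliper, chrome_weight, bottle, screwdriver, jar from where it was at the start of the episode above 0.03 m).
It also fails if it takes over 45 s, if anything falls off the work surface, if the arm or the gripper's body presses on something with over 40 N, if the wrist force passes 120 N, or if a joint passes its speed limit or range.

## Robot

A 7-joint arm with a two-finger parallel gripper is mounted at the origin on the work surface. World frame = base frame: x ahead of the robot, y to its left, z up, the work surface at z = 0. Lengths are in m, angles in rad, forces in N, time in s.
With the tool pointing down it reaches from about 0.35 to 0.775 m from the base axis. Payload 3.1 kg.
Tool frame: the origin (TCP) lies at the very end of the fingers, on their centre line; the grasp point (between the pads) lies 19 mm behind it; z points along the fingers, y is the line along which they close (so a half turn about z gives the same grasp; the last joint's range is limited). The gripper opens to 85 mm and grips with 20 to 120 N. Pads are 22 mm wide; open, the fingers measure 114 mm over their backs; the gripper's body (76 mm by 85 mm) begins 54 mm behind the grasp point. The pads swing forward as they close: fully open they stand 13 mm farther back than shut.
Start: joints at [-1.365, 0.311, 0.014, 1.512, -0.004, 1.319, -0.027], TCP at [0.135, 0.533, 0.231] pointing down, gripper open.
Joint ranges: [-2.7, 2.7], [-0.3, 1.91], [-1.27, 1.3], [0.12, 2.57], [-1.44, 4.58], [0.2, 2.03], [-3.05, 3.05]. Speed limits (rad/s): [2.79, 2.79, 3.14, 3.14, 3.14, 3.14, 3.14].

## Interface

Orientations are given as a unit quaternion [w, x, y, z].
In Python, from plant import env, optics gives the robot as it stands.
- The arm moves only by the tool step_arm, never from a script. Its argument "series" is one flat list of numbers, 7 for each row, row after row: the opening, from 0 (shut) to 1 (fully open), then the shift along the world's x, y, z in mm, then the turn, a rotation vector about the world's x, y, z in degrees. A call has 1 to 10 rows; each row shifts and turns the commanded pose from where the row before left it; what a row does not reach is not made up. A row lasts 1/8 s, in which the tool goes at most 62.5 mm and 10.7 degrees, less where a joint would pass 70% of its speed; a pose out of reach is approached as far as the arm can. A call with a gripper value outside its range is refused whole. The fingers move at their own pace and stop on an object; "force" is the grip in N (left out, the last holds). Time passes only in rows, so rows that do not move let the fingers close. It gives the time, the measured TCP pose, the force, the opening and the grip force at its end, in the units of the state.
- env.observe(): the state, without advancing time (a new reading comes with each control period).
- optics.snapshot(name): name is "scene" or "top" or "wrist"; returns the picture (384x512x3 uint8, blue, green, red); there is no depth.
- optics.camera_info(name): a dict with "fx", "fy", "cx", "cy" (pixels), "dist_coeffs" ([k1, k2, p1, p2, k3] as OpenCV has them; the pictures are not rectified), "R" (3x3) and "t" (3): a world point X has camera coordinates R X + t. Camera axes: x right, y down, z forward; pixel columns grow to the right and rows downward; lengths in m; the calibration is good to about 2 mm. A picture is of the moment at which its call begins: read the wrist's pose just before it. camera_info takes no time and is no camera call; for the wrist camera it gives the pose at the moment of the call.
- env.finish_job(): hands the job in; it is judged then, once.
The state is a dict: "time": time; "joints": joint angles; "joint_velocities": joint speeds; "effort": joint torques, N m; "tool_pos": TCP position; "tool_rot": TCP orientation; "contact_force": force on the tool from outside, world axes, zero at the start; "wrist_torque": the same for the moment, N m; "grip_width": finger opening in m; "gripper_force": force on a finger pad.
Only numpy, scipy, OpenCV 4.12 (cv2) and the standard library are available. Lean on these libraries where they do the work, as an engineer would, in place of code of your own. Each camera call takes 0.05 s, during which the arm holds its last target. There are 200 camera calls.

## Working session

There is one attempt and no reset: what is moved stays moved. The work goes in short steps, Python scripts to look and compute and a tool call to move; the robot and the scene stay as the last step left them, time stands still between calls to the robot, and variables do not carry over. Pictures are saved under pics/ and viewed, at most 10 in all, crops included, and the job is handed in when it is done.

Besides the shell and the picture viewer there is one more tool, called after "Call:" by a JSON object that holds its "op" and its "data". step_arm: Moves the arm, as the interface text tells. Its arguments: {"type":"object","properties":{"series":{"type":"array","items":{"type":"number"}},"force":{"type":"number"}},"required":["series"]}

```bash
mkdir -p pics; cat > h.py <<'E'
import numpy as np, cv2
from plant import env, optics
def snap(name,fn=None):
    ci=optics.camera_info(name); im=optics.snapshot(name)
    if fn: cv2.imwrite('pics/'+fn,im)
    return im,ci
def KD(ci):
    return np.array([[ci['fx'],0,ci['cx']],[0,ci['fy'],ci['cy']],[0,0,1.]]),np.array(ci['dist_coeffs'],float)
def ray(ci,px):
    K,D=KD(ci); p=cv2.undistortPoints(np.array([[px]],float),K,D)[0,0]
    R=np.array(ci['R']); t=np.array(ci['t']); return -R.T@t, R.T@np.array([p[0],p[1],1.])
def onz(ci,px,z):
    o,d=ray(ci,px); return o+d*(z-o[2])/d[2]
def proj(ci,X):
    K,D=KD(ci); R=np.array(ci['R']); return cv2.projectPoints(np.array(X,float).reshape(-1,1,3),cv2.Rodrigues(R)[0],np.array(ci['t'],float),K,D)[0][:,0]
E
python3 - <<'E'
from h import *
for n in('scene','top'):
    im,ci=snap(n,n+'.png'); R=np.array(ci['R']);print(n,ci['fx'],-R.T@np.array(ci['t']),R[2])
    cv2.imwrite('pics/%s_raw.png'%n,im)
    cv2.imwrite('pics/%s_b.png'%n,cv2.resize(im,(800,600),interpolation=cv2.INTER_CUBIC))
print(env.observe())
E
```

```text
scene 477.4883913728424 [ 1.58476143 -0.1790197   0.88949452] [-0.79041337  0.10681669 -0.60318894]
top 382.422273515041 [ 0.30708307 -0.03308766  1.17228622] [ 0.19198793  0.01560112 -0.98127327]
{'time': 0.1, 'joints': array([-1.36468475,  0.31167148,  0.0140121 ,  1.51289706, -0.00438315,
        1.3191927 , -0.0271832 ]), 'joint_velocities': array([ 0.00025146, -0.00164233, -0.00036823, -0.00404983, -0.00109066,
       -0.00159956, -0.00015255]), 'effort': array([ 5.39926677e-04, -3.80853760e+01,  1.46552213e-01, -2.31241947e+01,
        1.22482883e-02,  8.07488890e-03,  1.11275691e-05]), 'tool_pos': array([0.13474822, 0.53256682, 0.23031545]), 'tool_rot': array([-7.63554404e-05,  1.23549551e-01,  9.92337828e-01, -1.06637870e-03]), 'contact_force': array([-0.07736575, -0.10074828,  0.21302237]), 'wrist_torque': array([ 0.04664167, -0.00226008, -0.00420538]), 'gripper_force': 0.0, 'grip_width': 0.08529462648376815}
```

View pics/top_b.png

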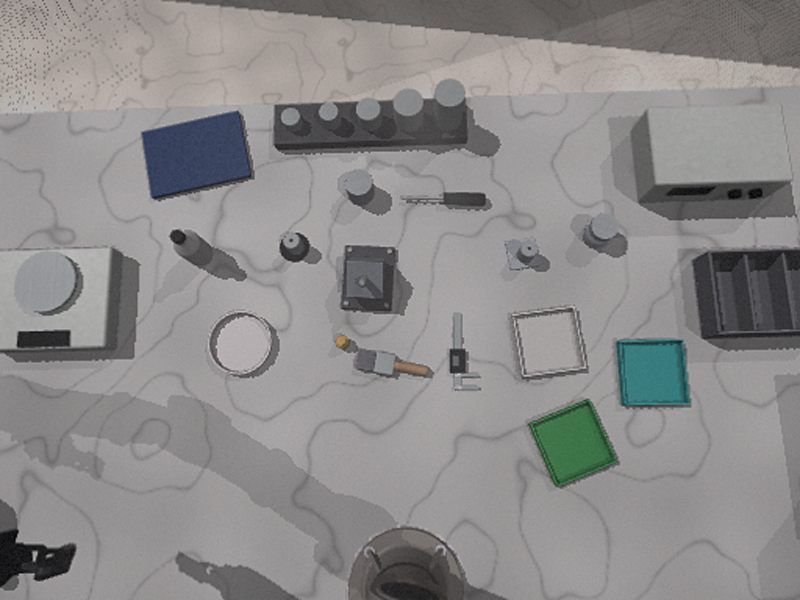

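View pics/scene_b.png

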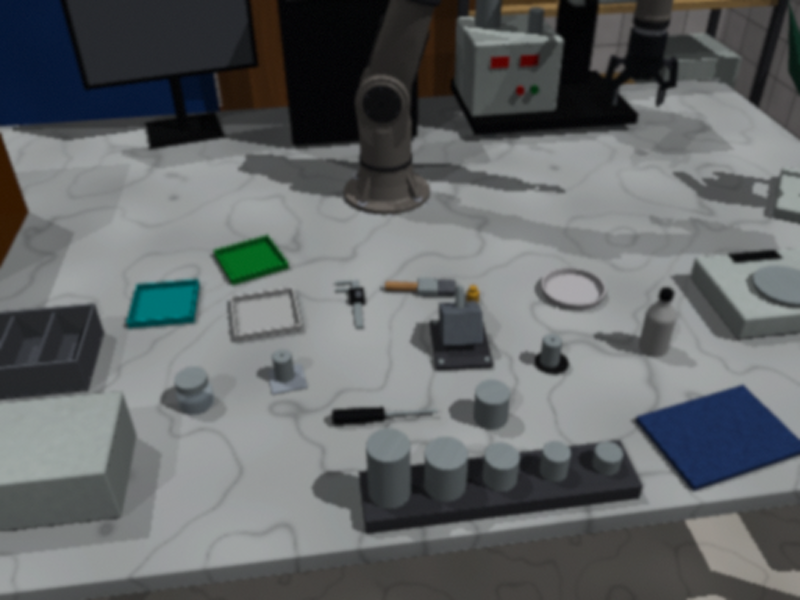

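Top view (800x600): the two sleeve candidates are at (292,243) on a dark round pad and at (525,252) on a light square plate. The first fits "round rubber pad". The pin block is at (368,280), the white tray at (549,342) and the dish at (242,343). I'll confirm with enlarged crops.

```bash
python3 - <<'E'
from h import *
top=cv2.imread('pics/top_raw.png'); sc=cv2.imread('pics/scene_raw.png')
def crop(im,x,y,w,h,W=400,H=300): return cv2.resize(im[y:y+h,x:x+w],(W,H),interpolation=cv2.INTER_CUBIC)
# big->raw /1.5625
m=np.vstack([np.hstack([crop(top,160,135,56,42),crop(top,205,152,64,48)]),np.hstack([crop(sc,325,205,56,42),crop(sc,265,175,64,48)])])
cv2.imwrite('pics/m1.png',m)
im,ci=snap('top'); 
for n,(x,y),z in [('sleeve',(291,240),.054),('tray',(549,342),.01),('dish',(242,343),.01),('piv',(368,283),.075),('brassw',(343,341),.03),('bottle',(178,237),.13),('chrome',(359,183),.06)]:
    print(n,onz(ci,(x/1.5625,y/1.5625),z).round(3))
E
```

```text
sleeve [0.65  0.205 0.054]
tray [ 0.441 -0.292  0.01 ]
dish [0.456 0.309 0.01 ]
piv [0.555 0.054 0.075]
brassw [0.452 0.107 0.03 ]
bottle [0.64  0.397 0.13 ]
chrome [0.761 0.07  0.06 ]
```

View pics/m1.png

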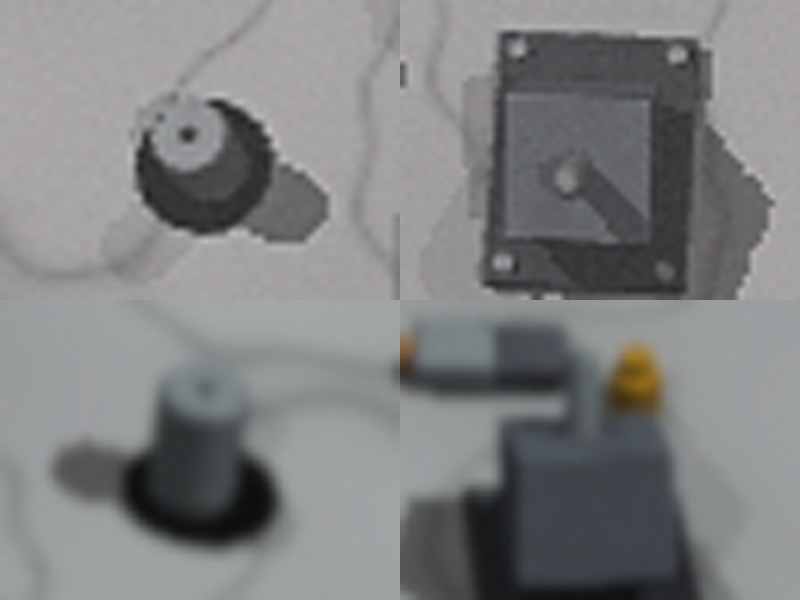

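The crops confirm it: the sleeve with the 7 mm hole stands on a black round pad, hole at raw top pixel (186.3,153.8). The pin tip is at raw (232,180) on the sloping face. Next I'll work out its yaw and the first move.

```bash
python3 - <<'E'
from h import *
ci=optics.camera_info('top'); s=optics.camera_info('scene')
top=cv2.imread('pics/top_raw.png')
S=onz(ci,(186.3,153.8),.054);print('S',S.round(4), 'scene px of it',((proj(s,S)[0]-[325,205])*400/56+[0,300]).round(0))
f=lambda x,y:(205+(x-400)/6.25,152+y/6.25)
c=np.array([onz(ci,f(506,93),.0887),onz(ci,f(652,97),.0887),onz(ci,f(648,243),.0613),onz(ci,f(503,238),.0613)])
print(c.round(4),c.mean(0).round(4),[np.linalg.norm(c[i]-c[i-3]) for i in range(4)])
e=(c[0]-c[1])+(c[3]-c[2]); print('y yaw deg',np.degrees(np.arctan2(-e[0],e[1])))
T=onz(ci,f(569,175),.110);print('tip',T.round(4), ((proj(s,T)[0]-[265,175])*6.25+[400,300]).round(0))
E
```

```text
S [0.6497 0.2048 0.054 ] scene px of it [198. 380.]
[[0.5958 0.092  0.0887]
 [0.5918 0.0235 0.0887]
 [0.5276 0.0282 0.0613]
 [0.5321 0.0971 0.0613]] [0.5618 0.0602 0.075 ] [np.float64(0.06858918710447466), np.float64(0.06991658603743955), np.float64(0.06903204573481192), np.float64(0.06957748267779093)]
y yaw deg -3.5684398105446036
tip [0.5506 0.061  0.11  ] [579. 349.]
```

Call:
{"op": "step_arm", "data": {"series": [1, 55, -35, 0, 0, 0, 0, 1, 55, -35, 0, 0, 0, 0, 1, 55, -35, 0, 0, 0, 0, 1, 55, -35, 0, 0, 0, 0, 1, 55, -35, 0, 0, 0, 0, 1, 55, -35, 0, 0, 0, 0, 1, 55, -35, 0, 0, 0, 0, 1, 55, -35, 0, 0, 0, 0]}}

```text
time: 1.15
tool_pos: [0.5579, 0.2638, 0.231]
tool_rot: [-0.0, 0.123, 0.992, 0.0]
contact_force: [0.3, 1.2, 0.5]
grip_width: 0.0853
gripper_force: 0.0
```

Call:
{"op": "step_arm", "data": {"series": [1, 20, -45, 0, 0, 0, 10, 1, 10, -30, 0, 0, 0, 0.6, 1, 0, 0, 0, 0, 0, 0]}}

```text
time: 1.52
tool_pos: [0.588, 0.1847, 0.2309]
tool_rot: [0.0, 0.035, 0.999, -0.002]
contact_force: [-0.1, 0.7, 0.6]
grip_width: 0.0853
gripper_force: 0.0
```

```bash
python3 - <<'E'
from h import *
o=env.observe();print(o['tool_pos'],o['tool_rot'])
im,ci=snap('wrist','w1.png');R=np.array(ci['R']);print(-R.T@np.array(ci['t']),R[2],R[0],ci['fx'])
cv2.imwrite('pics/w1b.png',cv2.resize(im,(800,600),interpolation=cv2.INTER_CUBIC))
print(proj(ci,[[.65,.205,.054],[.562,.06,.075],[.549,.061,.11]])*1.5625)
import pickle;pickle.dump(ci,open('w1.pkl','wb'))
E
```

```text
[0.58798261 0.18470951 0.23085738] [ 3.10080085e-05  3.52453738e-02  9.99377474e-01 -1.55786470e-03]
[0.50997857 0.189902   0.37414344] [ 0.30666893 -0.02430419 -0.9515059 ] [ 0.07024632  0.99752563 -0.00283938] 340.72088939017414
[[433.59607748 341.30878491]
 [175.19058139 230.43482959]
 [144.64605172 218.85432239]]
```

View pics/w1b.png

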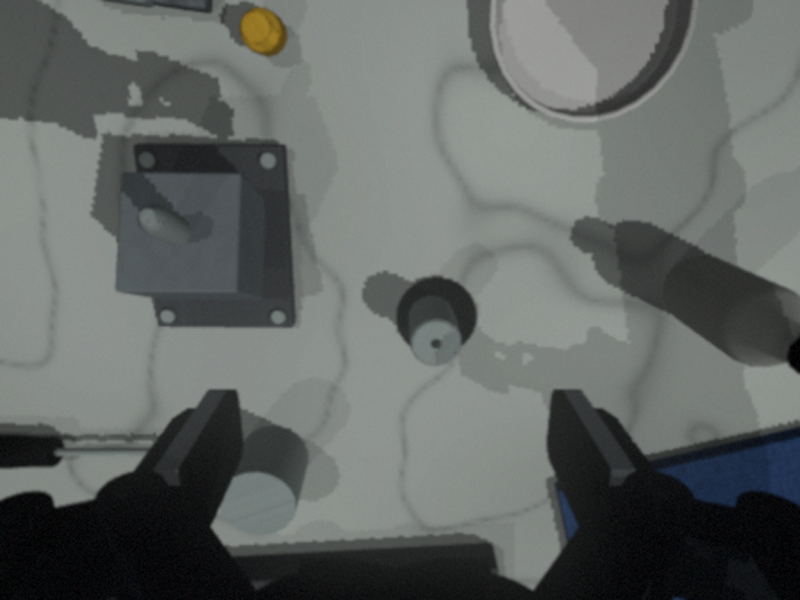

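The wrist view shows the hole at (436,343), face corners at (123,173), (240,174), (238,293) and (117,291), and the pin tip at about (150,217).

```bash
python3 - <<'E'
from h import *
import pickle; ci=pickle.load(open('w1.pkl','rb'));k=1/1.5625
print(onz(ci,(436*k,343*k),.054).round(4))
c=np.array([onz(ci,(x*k,y*k),z) for x,y,z in[(123,173,.0613),(240,174,.0613),(238,293,.0887),(117,291,.0887)]])
print(c.round(4),c.mean(0).round(4),[np.linalg.norm(c[i]-c[i-3]).round(4) for i in range(4)]); e=c[1]-c[0]+c[2]-c[3];print(np.degrees(np.arctan2(-e[0],e[1])))
print(onz(ci,(148*k,217*k),.11).round(4))
E
```

```text
[0.6513 0.2065 0.054 ]
[[0.5289 0.0304 0.0613]
 [0.5343 0.098  0.0613]
 [0.5976 0.0945 0.0887]
 [0.5917 0.0261 0.0887]] [0.5631 0.0622 0.075 ] [np.float64(0.0679), np.float64(0.0691), np.float64(0.0686), np.float64(0.0686)]
-4.777845589638781
[0.5482 0.0629 0.11  ]
```

Call:
{"op": "step_arm", "data": {"series": [1, 35, 10, -20, 0, 0, 0, 1, 27, 10, -40, 0, 0, 0, 0.8, 0, 0, -40, 0, 0, 0, 0.8, 0, 0, -10, 0, 0, 0, 0.8, 0, 0, 0, 0, 0, 0]}}

```text
time: 2.2
tool_pos: [0.6479, 0.2113, 0.1213]
tool_rot: [-0.001, 0.03, 1.0, 0.0]
contact_force: [0.1, -0.1, -0.5]
grip_width: 0.0685
gripper_force: 0.0
```

Call:
{"op": "step_arm", "data": {"series": [0.8, 2.5, -5.5, 0, 0, 0, 0, 0.8, 0, 0, -35, 0, 0, 0, 0.8, 0, 0, 0, 0, 0, 0]}}

```text
time: 2.58
tool_pos: [0.6498, 0.2034, 0.0854]
tool_rot: [-0.002, 0.032, 0.999, -0.001]
contact_force: [-0.1, 0.3, 1.1]
grip_width: 0.0679
gripper_force: 0.0
```

```bash
python3 - <<'E'
from h import *
o=env.observe();print(o['tool_pos'],o['tool_rot'])
im,ci=snap('wrist','w2.png')
cv2.imwrite('pics/w2b.png',im)
for z in(.004,.054):print(proj(ci,[[.6505,.2057,z]]))
p=o['tool_pos']; print(proj(ci,[p,p+[0,0,.019]]))
import pickle;pickle.dump(ci,open('w2.pkl','wb'))
E
```

```text
[0.64983976 0.20336809 0.08535491] [-1.72755961e-03  3.17327648e-02  9.99494719e-01 -5.94664806e-04]
[[256.7262847  194.25665856]]
[[257.76892217 223.63015703]]
[[253.71302047 249.95460866]
 [253.85981944 271.94968204]]
```

View pics/w2b.png

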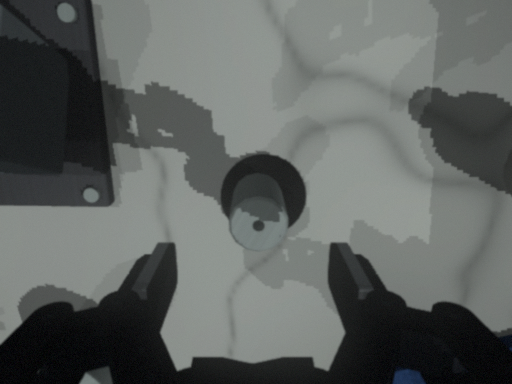

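The hole is at (258.5,225.5), so the sleeve sits at (0.6515,0.206). I'll shift by a couple of mm, descend and grip.

Call:
{"op": "step_arm", "data": {"series": [0.8, 1.5, 2.5, -25, 0, 0, 0, 0.8, 0, 0, -30, 0, 0, 0, 0.8, 0, 0, -13, 0, 0, 0, 0.8, 0, 0, 0, 0, 0, 0, 0.3, 0, 0, 0, 0, 0, 0, 0.3, 0, 0, 0, 0, 0, 0, 0.3, 0, 0, 0, 0, 0, 0, 0.3, 0, 0, 0, 0, 0, 0], "force": 60}}

```text
time: 3.62
tool_pos: [0.6542, 0.2069, 0.0204]
tool_rot: [0.002, 0.031, 1.0, 0.0]
contact_force: [-0.3, 0.8, 6.5]
grip_width: 0.0333
gripper_force: 59.8
```

Call:
{"op": "step_arm", "data": {"series": [0.3, 0, 0, 30, 0, 0, 0, 0.3, 0, 0, 50, 0, 0, 0, 0.3, 0, 0, 50, 0, 0, 0, 0.3, -30, -35, 20, -0.6, -7.6, 0, 0.3, -35, -40, 0, -0.6, -7.6, 0, 0.3, -35, -40, 0, -0.5, -7.7, 0, 0.3, -27, -28, 0, 0, 0, 0, 0.3, 0, 0, 0, 0, 0, 0, 0.3, 0, 0, 0, 0, 0, 0]}}

```text
time: 4.75
tool_pos: [0.5263, 0.0645, 0.1689]
tool_rot: [0.2, 0.031, 0.979, -0.008]
contact_force: [0.8, 0.4, -2.4]
grip_width: 0.0331
gripper_force: 60.2
```

```bash
cat > w.py <<'E'
from h import *
import sys
from scipy.spatial.transform import Rotation as Ro
o=env.observe();p=o['tool_pos'];q=o['tool_rot'];M=Ro.from_quat([q[1],q[2],q[3],q[0]]).as_matrix()
F=np.array([.563,.0612,.075]);a=np.radians(-4.2);t=np.radians(23)
px=np.array([np.cos(a),np.sin(a),0]);py=np.array([-np.sin(a),np.cos(a),0]);pz=-np.sin(t)*px+np.cos(t)*np.array([0,0,1]);pxx=np.cos(t)*px+np.sin(t)*np.array([0,0,1])
P=np.c_[pxx,py,pz]
print('tcp',p.round(4),'in pin frame mm',(P.T@(p-F)*1e3).round(1),'tool z err deg',np.degrees(P.T@-M[:,2]).round(1)[:2],'tool y in pin',(P.T@M[:,1]).round(3),'F',o['contact_force'].round(1),'F pin',(P.T@o['contact_force']).round(1),o['grip_width'],o['time'])
E
cat > look.py <<'E'
from w import *
im,ci=snap('wrist',sys.argv[1]+'.png')
import pickle;pickle.dump((ci,p,M),open(sys.argv[1]+'.pkl','wb'))
cv2.imwrite('pics/'+sys.argv[1]+'b.png',cv2.resize(im[100:370,80:440],(800,600),interpolation=cv2.INTER_CUBIC))
print('tip',((proj(ci,[F+.038*pz,F])-[80,100])*800/360).round(0))
tp=lambda z:p-M[:,2]*z   # point z mm behind TCP
print('sleeve top/bot on tool axis',((proj(ci,[tp(.0336),tp(-.0164)])-[80,100])*800/360).round(0))
E
python3 look.py w3
```

```text
tcp [0.5263 0.0645 0.1689] in pin frame mm [  2.8   0.6 100.8] tool z err deg [-0. -0.] tool y in pin [-0.01   1.     0.001] F [ 0.8  0.4 -2.4] F pin [-0.2  0.5 -2.5] 0.0330721698263948 4.75
tip [[383. 219.]
 [383. 180.]]
sleeve top/bot on tool axis [[387. 430.]
 [386. 299.]]
```

View pics/w3b.png

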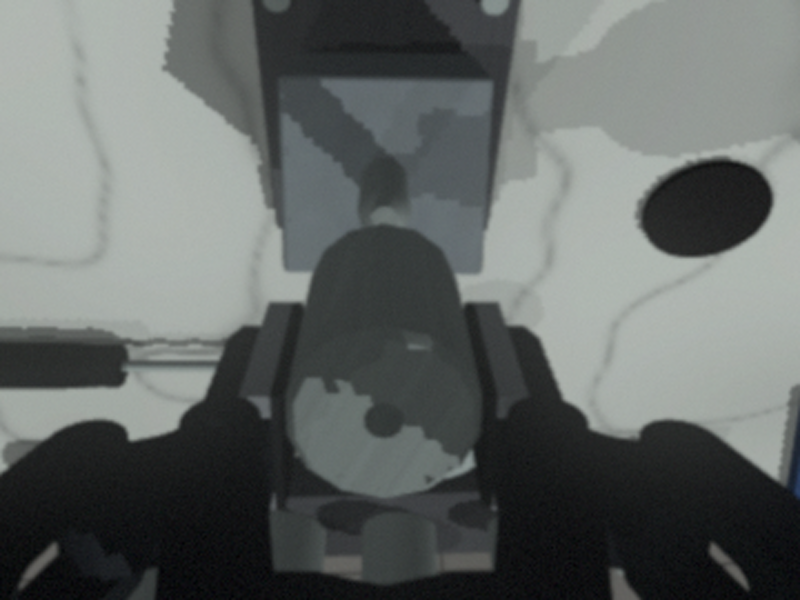

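The sleeve hole is at (384,420) and the pin tip at (385,217), within about 2 px of the prediction. The sleeve axis sits about 1 mm to the pin's +x side. I'll correct that and advance along the pin.

Call:
{"op": "step_arm", "data": {"series": [0.3, 6.9, -0.5, -18.6, 0, 0, 0, 0.3, 7.8, -0.5, -18.6, 0, 0, 0, 0.3, 2, -0.1, -4.6, 0, 0, 0, 0.3, 2, -0.1, -4.6, 0, 0, 0, 0.3, 0, 0, 0, 0, 0, 0]}}

```text
time: 5.42
tool_pos: [0.5448, 0.0629, 0.1221]
tool_rot: [0.199, 0.031, 0.979, -0.008]
contact_force: [0.3, 0.7, -2.5]
grip_width: 0.0329
gripper_force: 60.2
```

```bash
python3 look.py w4
```

```text
tcp [0.5448 0.0629 0.1221] in pin frame mm [ 1.6  0.3 50.5] tool z err deg [0. 0.] tool y in pin [-0.011  1.    -0.   ] F [ 0.3  0.7 -2.5] F pin [-0.7  0.7 -2.4] 0.03290394075472503 5.425
tip [[385. 300.]
 [384. 239.]]
sleeve top/bot on tool axis [[387. 430.]
 [386. 299.]]
```

View pics/w4b.png

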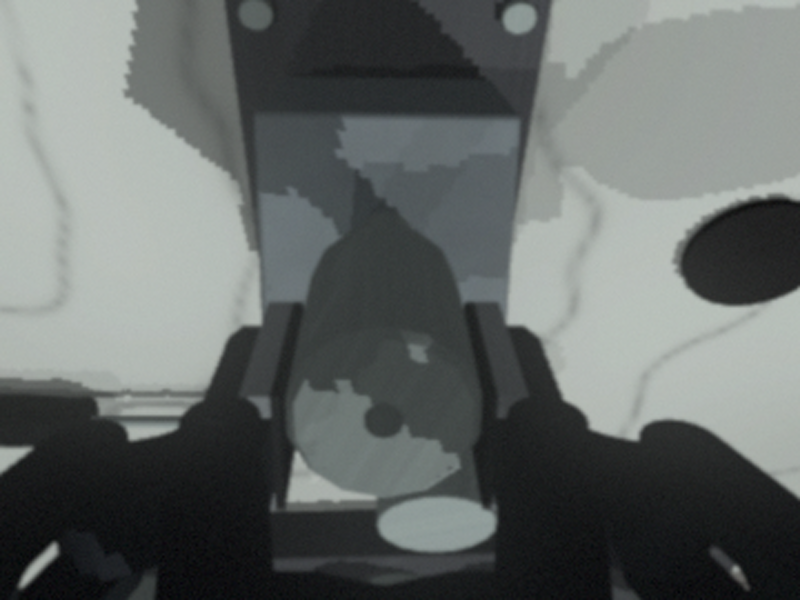

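No contact; the lower end should now just be past the tip. Advancing in 4 mm rows.

Call:
{"op": "step_arm", "data": {"series": [0.3, 1.55, -0.1, -3.7, 0, 0, 0, 0.3, 1.55, -0.1, -3.7, 0, 0, 0, 0.3, 1.55, -0.1, -3.7, 0, 0, 0, 0.3, 0, 0, 0, 0, 0, 0]}}

```text
time: 5.98
tool_pos: [0.5492, 0.0623, 0.1106]
tool_rot: [0.199, 0.031, 0.979, -0.009]
contact_force: [1.1, 0.9, -2.2]
grip_width: 0.0334
gripper_force: 60.2
```

```bash
python3 w.py
```

```text
tcp [0.5492 0.0623 0.1106] in pin frame mm [ 1.2  0.  38.2] tool z err deg [0. 0.] tool y in pin [-0.01  1.   -0.  ] F [ 1.1  0.9 -2.2] F pin [ 0.1  1.  -2.4] 0.03338235396552153 5.975
```

Call:
{"op": "step_arm", "data": {"series": [0.3, 0.8, -0.05, -1.8, 0, 0, 0, 0.3, 0.8, -0.05, -1.8, 0, 0, 0, 0.3, 0.8, -0.05, -1.8, 0, 0, 0, 0.3, 0, 0, 0, 0, 0, 0]}}

```text
time: 6.48
tool_pos: [0.5515, 0.0621, 0.1052]
tool_rot: [0.199, 0.031, 0.98, -0.009]
contact_force: [0.5, -0.3, -3.1]
grip_width: 0.0332
gripper_force: 60.2
```

```bash
python3 w.py
```

```text
tcp [0.5515 0.0621 0.1052] in pin frame mm [ 1.2  0.1 32.4] tool z err deg [0. 0.] tool y in pin [-0.01  1.   -0.  ] F [ 0.5 -0.3 -3.1] F pin [-0.7 -0.2 -3. ] 0.033237443496122586 6.475
```

Call:
{"op": "step_arm", "data": {"series": [0.3, 0.8, -0.05, -1.8, 0, 0, 0, 0.3, 0.8, -0.05, -1.8, 0, 0, 0, 0.3, 0.8, -0.05, -1.8, 0, 0, 0, 0.3, 0, 0, 0, 0, 0, 0]}}

```text
time: 6.98
tool_pos: [0.5538, 0.0619, 0.0998]
tool_rot: [0.199, 0.031, 0.98, -0.009]
contact_force: [0.2, -0.3, -2.4]
grip_width: 0.0335
gripper_force: 60.2
```

```bash
python3 w.py
```

```text
tcp [0.5538 0.0619 0.0998] in pin frame mm [ 1.2  0.1 26.4] tool z err deg [0.1 0. ] tool y in pin [-0.01  1.   -0.  ] F [ 0.2 -0.3 -2.4] F pin [-0.7 -0.3 -2.3] 0.033476703455894714 6.975
```

Call:
{"op": "step_arm", "data": {"series": [0.3, 0.8, -0.05, -1.8, 0, 0, 0, 0.3, 0.8, -0.05, -1.8, 0, 0, 0, 0.3, 0.8, -0.05, -1.8, 0, 0, 0, 0.3, 0.4, 0, -0.9, 0, 0, 0, 0.3, 0, 0, 0, 0, 0, 0]}}

```text
time: 7.6
tool_pos: [0.5566, 0.0618, 0.0936]
tool_rot: [0.199, 0.031, 0.98, -0.009]
contact_force: [-0.6, -0.6, -2.7]
grip_width: 0.0329
gripper_force: 60.2
```

```bash
python3 w.py
```

```text
tcp [0.5566 0.0618 0.0936] in pin frame mm [ 1.3  0.1 19.6] tool z err deg [0. 0.] tool y in pin [-0.01  1.   -0.  ] F [-0.6 -0.6 -2.7] F pin [-1.6 -0.7 -2.3] 0.032902696574990176 7.6
```

Predicted 3 mm above the face. I'll feel for it in 1 mm rows.

Call:
{"op": "step_arm", "data": {"series": [0.3, 0.4, 0, -0.9, 0, 0, 0, 0.3, 0.4, 0, -0.9, 0, 0, 0, 0.3, 0, 0, 0, 0, 0, 0]}}

```text
time: 7.98
tool_pos: [0.5574, 0.0618, 0.0918]
tool_rot: [0.199, 0.031, 0.98, -0.009]
contact_force: [0.5, 1.2, -3.2]
grip_width: 0.0333
gripper_force: 60.2
```

Call:
{"op": "step_arm", "data": {"series": [0.3, 0.4, 0, -0.9, 0, 0, 0, 0.3, 0, 0, 0, 0, 0, 0]}}

```text
time: 8.22
tool_pos: [0.5579, 0.0619, 0.0912]
tool_rot: [0.199, 0.031, 0.979, -0.008]
contact_force: [-1.8, -0.6, -0.3]
grip_width: 0.0334
gripper_force: 60.5
```

Call:
{"op": "step_arm", "data": {"series": [0.3, 0.4, 0, -0.9, 0, 0, 0, 0.3, 0, 0, 0, 0, 0, 0]}}

```text
time: 8.48
tool_pos: [0.5579, 0.0619, 0.0911]
tool_rot: [0.199, 0.031, 0.98, -0.008]
contact_force: [-8.6, -1.0, 10.5]
grip_width: 0.0335
gripper_force: 61.6
```

```bash
python3 w.py
```

```text
tcp [0.5579 0.0619 0.0911] in pin frame mm [ 1.5  0.3 16.8] tool z err deg [ 0.1 -0. ] tool y in pin [-0.01  1.    0.  ] F [-8.6 -1.  10.5] F pin [-3.7 -1.7 12.9] 0.033535875930362974 8.475
```

Contact comes at TCP s=16.8 mm, and 16.4 mm would be fully home. The force is 13 N along the pin, so this is the good sleeve and it goes in the square tray. I'll hold briefly, then withdraw.

Call:
{"op": "step_arm", "data": {"series": [0.3, 0.1, 0, -0.3, 0, 0, 0, 0.3, 0, 0, 0, 0, 0, 0, 0.3, 0, 0, 0, 0, 0, 0, 0.3, 0, 0, 0, 0, 0, 0, 0.3, -1.6, 0.1, 3.7, 0, 0, 0, 0.3, -3.1, 0.2, 7.4, 0, 0, 0, 0.3, -3.9, 0.3, 9.2, 0, 0, 0, 0.3, -3.9, 0.3, 9.2, 0, 0, 0, 0.3, -5.8, 0.4, 13.8, 0, 0, 0]}}

```text
time: 9.6
tool_pos: [0.5395, 0.0631, 0.1336]
tool_rot: [0.199, 0.031, 0.98, -0.009]
contact_force: [0.3, 0.3, -2.9]
grip_width: 0.033
gripper_force: 60.2
```

```bash
python3 w.py
```

```text
tcp [0.5395 0.0631 0.1336] in pin frame mm [ 1.2  0.2 63.2] tool z err deg [0.1 0. ] tool y in pin [-0.01   1.    -0.001] F [ 0.3  0.3 -2.9] F pin [-0.9  0.3 -2.8] 0.03300716198277202 9.6
```

Call:
{"op": "step_arm", "data": {"series": [0.3, -10, 0.7, 23, 0, 0, 0, 0.3, -10, -20, 20, 0, 0, 0, 0.3, -15, -50, 0, 0.6, 7.6, 0, 0.3, -15, -55, 0, 0.6, 7.6, 0, 0.3, -15, -55, 0, 0.5, 7.7, 0, 0.3, -15, -55, 0, 0, 0, 0, 0.3, -15, -55, 0, 0, 0, 0, 0.3, -4, -55, 0, 0, 0, 0, 0.3, 0, -10, 0, 0, 0, 0, 0.3, 0, 0, 0, 0, 0, 0]}}

```text
time: 10.85
tool_pos: [0.4411, -0.2916, 0.1766]
tool_rot: [0.0, 0.032, 0.999, -0.0]
contact_force: [0.4, 1.1, -3.1]
grip_width: 0.033
gripper_force: 60.5
```

```bash
python3 - <<'E'
from h import *
o=env.observe();p=o['tool_pos'];print(p,o['tool_rot'])
im,ci=snap('wrist','w5.png');print(proj(ci,[[p[0],p[1],.004]]))
t,ct=snap('top'); print(onz(ct,(351.4,218.9),.01))
a=cv2.resize(im,(400,300));b=cv2.resize(t[180:260,300:407],(400,300),interpolation=cv2.INTER_CUBIC)
cv2.imwrite('pics/m5.png',np.hstack([a,b]))
E
```

```text
[ 0.4411092  -0.29160128  0.17662942] [ 4.52297031e-04  3.23526306e-02  9.99476403e-01 -1.47873539e-04]
[[252.99077953 161.56944915]]
[ 0.44123913 -0.29206814  0.01      ]
```

View pics/m5.png

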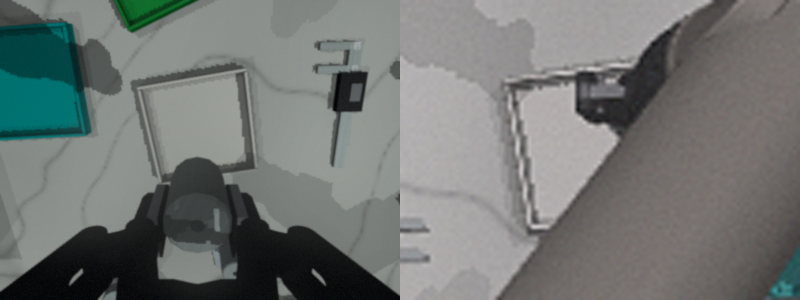

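The wrist panel shows the white tray centred at (196,122), which puts it under the tool axis within a few mm. Lowering now.

Call:
{"op": "step_arm", "data": {"series": [0.3, 0, 0, -40, 0, 0, 0, 0.3, 0, 0, -45, 0, 0, 0, 0.3, 0, 0, -40, 0, 0, 0, 0.3, 0, 0, -20, 0, 0, 0, 0.3, 0, 0, -6, 0, 0, 0, 0.3, 0, 0, 0, 0, 0, 0]}}

```text
time: 11.7
tool_pos: [0.442, -0.2901, 0.0255]
tool_rot: [0.0, 0.031, 1.0, 0.0]
contact_force: [0.8, 0.3, -2.5]
grip_width: 0.0335
gripper_force: 60.5
```

Call:
{"op": "step_arm", "data": {"series": [0.3, 0, 0, -1.5, 0, 0, 0, 0.3, 0, 0, -1.5, 0, 0, 0, 0.3, 0, 0, 0, 0, 0, 0]}}

```text
time: 12.08
tool_pos: [0.4412, -0.2913, 0.0225]
tool_rot: [0.0, 0.032, 0.999, -0.0]
contact_force: [-0.6, 0.3, -2.1]
grip_width: 0.0334
gripper_force: 60.5
```

Call:
{"op": "step_arm", "data": {"series": [0.3, 0, 0, -1, 0, 0, 0, 0.3, 0, 0, 0, 0, 0, 0]}}

```text
time: 12.32
tool_pos: [0.441, -0.2912, 0.0211]
tool_rot: [-0.0, 0.032, 0.999, 0.0]
contact_force: [0.5, 0.2, -2.0]
grip_width: 0.0334
gripper_force: 60.5
```

Call:
{"op": "step_arm", "data": {"series": [0.3, 0, 0, -1, 0, 0, 0, 0.3, 0, 0, 0, 0, 0, 0]}}

```text
time: 12.58
tool_pos: [0.4411, -0.2913, 0.0204]
tool_rot: [0.0, 0.032, 0.999, -0.0]
contact_force: [-0.9, 0.6, 0.1]
grip_width: 0.0333
gripper_force: 60.8
```

Floor contact. Releasing and lifting away.

Call:
{"op": "step_arm", "data": {"series": [0.5, 0, 0, 0, 0, 0, 0, 0.6, 0, 0, 0, 0, 0, 0, 0.7, 0, 0, 0, 0, 0, 0, 0.7, 0, 0, 0, 0, 0, 0, 0.7, 0, 0, 20, 0, 0, 0, 0.7, 0, 0, 40, 0, 0, 0, 0.7, 0, 0, 50, 0, 0, 0, 0.7, -60, 0, 20, 0, 0, 0, 0.7, -60, 0, 0, 0, 0, 0, 0.7, 0, 0, 0, 0, 0, 0]}}

```text
time: 13.82
tool_pos: [0.3162, -0.2907, 0.1493]
tool_rot: [-0.001, 0.035, 0.999, 0.002]
contact_force: [1.4, 0.4, 1.1]
grip_width: 0.0597
gripper_force: 0.0
```

```bash
python3 - <<'E'
from h import *
w,cw=snap('wrist');s,cs=snap('scene'); 
b=cv2.resize(s[170:260,130:250],(400,300),interpolation=cv2.INTER_CUBIC)
cv2.imwrite('pics/m6.png',np.hstack([cv2.resize(w,(400,300)),b]))
print(((proj(cs,[[.441,-.291,.054],[.441,-.291,.004]])-[130,170])*400/120+[400,0]).round(0),(proj(cw,[[.441,-.291,.054],[.441,-.291,.004]])/1.28).round(0))
E
```

```text
[[524.  58.]
 [531. 102.]] [[205. 255.]
 [204. 227.]]
```

View pics/m6.png

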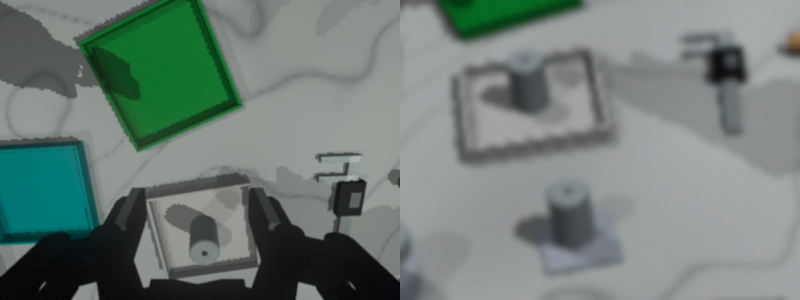

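Both panels show the sleeve upright near the tray centre, and the other sleeve is still on its plate. Handing in.

```bash
python3 -c "
from plant import env
print(env.finish_job())"
```

```text
the job is handed in; nothing more can be done
None
```

The sleeve from the round pad went fully home on the gauge pin, so I stood it upright in the square white tray, left the other sleeve on its square plate, and handed the job in (no verdict was returned).

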